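# Third hand: press a gift tin into a sprung V-stop for ribboning

### The arm

A 6-joint arm with a two-finger parallel gripper is mounted at the origin on a cart in front of the work surface, level with it; the furniture and walls round the work are solid. World frame = base frame: x ahead of the robot, y to its left, z up, the work surface at z = 0. Lengths are in m, angles in rad, forces in N, time in s.
With the tool pointing down it reaches from about 0.275 to 0.725 m from the base axis. Payload 15.9 kg.
Tool frame: the origin (TCP) lies midway between the tips of the shut fingers; the grasp point (between the pads) lies 19 mm behind it; z points along the fingers, y is the line along which they close (so a half turn about z gives the same grasp; the last joint's range is limited). The gripper opens to 85 mm and grips with 20 to 120 N. Pads are 22 mm wide; open, the fingers measure 114 mm over their backs; the gripper's body (76 mm by 85 mm) begins 54 mm behind the grasp point. The pads swing forward as they close: fully open they stand 13 mm farther back than shut.
Start: joints at [-1.151, 0.213, -0.034, 1.323, 0, 1.571], TCP at [0.204, -0.457, 0.231] pointing down, gripper open.
Joint ranges: [-2.98, 2.98], [-0.74, 1.72], [-1.14, 1.35], [-2.1, 2.04], [-1.57, 1.44], [-3.14, 3.14]. Speed limits (rad/s): [1.89, 1.89, 2.39, 2.57, 3.14, 3.14].

### API

Orientations are given as a unit quaternion [x, y, z, w].
In Python, from cell import env, vision gives the robot as it stands.
- The arm moves only by the tool drive_tool, never from a script. Its arguments are lists of equal length, an entry for each row: "linear": the shift along the tool's x, y, z each as a share of 20 cm, from -1 to 1, a list of three; "turn": the turn about the tool's z as a share of 360 degrees, from -1 to 1; "jaw": the closure, from 0 (fully open) to 1 (shut). In form: {"linear": [[dx, dy, dz], ...], "turn": [turn, ...], "jaw": [jaw, ...]}. A call has 1 to 5 rows; each row is the pose to reach, as a shift and turn from the pose commanded when the call began, along the tool's axes at that moment, turning the shorter way round; what a row does not reach only later rows make up. A row lasts 1/10 s, in which the tool goes at most 50 mm and 8.59 degrees, less where a joint would pass 70% of its speed; a pose out of reach is approached as far as the arm can. A call with a number of a shift or a turn outside -1 to 1 is refused whole. A call with a gripper value outside its range is refused whole. The fingers move at their own pace and stop on an object; the grip force is fixed at half the most. Time passes only in rows, so rows that repeat a pose let the fingers close. It gives the time, the measured TCP pose, the force, the opening and the grip force at its end, in the units of the state.
- env.read_state(): the state, without advancing time (a new reading comes with each control period).
- vision.camera(name): name is "scene" or "top" or "wrist"; returns the picture (384x512x3 uint8, red, green, blue); there is no depth.
- vision.calibration(name): a dict with "fovy" (degrees; the focal length in pixels is half the picture's height over the tangent of half this angle, whatever the lens; pixels are square), "cx", "cy" (the principal point, pixels), "R" (3x3) and "t" (3): a world point X has camera coordinates R X + t. Camera axes: x right, y down, z forward; pixel columns grow to the right and rows downward; lengths in m; the calibration is good to about 2 mm. The wrist camera is an equidistant fisheye: a pixel r from the principal point sees the ray r / f radians off the axis. A picture is of the moment at which its call begins: read the wrist's pose just before it. calibration takes no time and is no camera call; for the wrist camera it gives the pose at the moment of the call.
- env.job_done(): hands the job in; it is judged then, once.
The state is a dict: "time": time; "qpos": joint angles; "dq": joint speeds; "effort": joint torques, N m; "eef_pos": TCP position; "tool_rot": TCP orientation; "force": force on the tool from outside, world axes, zero at the start; "wrist_torque": the same for the moment, N m; "finger_gap": finger opening in m; "grip_force": force on a finger pad.
Only numpy, scipy, OpenCV 4.12 (cv2) and the standard library are available. Lean on these libraries where they do the work, as an engineer would, in place of code of your own. Each camera call takes 0.05 s, during which the arm holds its last target. There are 200 camera calls.

### The job

I want to tie a ribbon round the red-brown giraffe-patterned tin, and I need a third hand. First take the hand stamp out of the blue V-stop and stand it upright on the table, well clear of the stop and of where the tin will sit; then seat the tin in the V, standing flat on the table, and press it straight into the V with a steady 10 newtons or so, never driving the sprung stop to its end. Finish while still holding that push, and leave the other things on the table as they are.

Things in the scene. Friction and masses are not known exactly. Their poses are not given: they have to be found in the camera images.
- tin: Open round tin with a red-brown giraffe pattern, cream wall and pale flat floor inside; outer diameter 129 mm, height 58 mm, wall 1 to 3 mm thick (pinch it at the rim from above, one finger inside; it is empty down to a 3 mm floor), 0.1 to 0.2 kg. Starts on the robot's left, in front or farther back. Origin: centre of its underside; z up.
- stamp: Hand stamp, brown turned grip on a black foot, 62 mm high, under 0.08 kg; foot 22 x 48 mm, 19 mm high; collar 32 mm wide from 20 to 30 mm height; round grip 24 mm wide from 30 to 62 mm height (pinch it there). Starts upright in the mouth of the V-stop, where the tin must go. Origin: centre of its underside; z up.
- stop_base: Fixed aluminium base of the sprung V-stop, 110 mm wide, on the robot's right, with guide rods, springs and a 54 mm high end plate. Its level +x axis is the pressing direction, from the V's mouth to the end plate, away from the robot (yaw -0.15 to 0.4 rad). Origin: on the table at the apex (deepest line) of the V with springs relaxed; base lies 10 to 118 mm along +x from it.
- v_stop (a joint): Travel of the blue V-block into its springs, m along +x of stop_base: 0 relaxed, 0.028 at its end. Spring force is 800 N per m from zero (0.8 N per mm): 10 N is 12.5 mm of travel. The push must also overcome the tin's friction on the table, up to 2 N. The block springs back if let go.
- v_seat (a point): Point at table height where the axis of the giraffe tin stands when seated against both faces of the V: 74.5 mm in front of (-x of) the apex, midway between the faces; it moves with the blue V-block. The V opens 120 degrees towards -x of stop_base; its wings reach 67 mm to either side and 34 mm forward of the apex and stand from 13 to 55 mm height.
- lid_stack (a point): Centre of the top of the nearer of two fixed stacks of round blue-edged lids in the middle of the table: 260 mm wide, 180 mm high. (The other, behind it, is as wide and 260 mm high.) Carry things round or over them.
- zebra: Bystander: black and white zebra-patterned tin filled with folded white tissue, 129 mm wide, 52 mm high, on the left; it and the giraffe tin may change places. Origin: centre of its underside.
- red_ribbon: Bystander: spool of red ribbon lying flat, 85 x 77 x 22 mm, front right, beside the gold one. Origin: under its centre.
- gold_ribbon: Bystander: spool of gold ribbon lying flat, 85 x 77 x 26 mm, front right. Origin: under its centre.
- inkpad: Bystander: closed red and black ink pad, 69 x 99 x 13 mm, front centre; the table between it and the red ribbon is free. Origin: under its centre.
Things that resemble listed ones, but are neither listed nor needed, are in the scene too. Leave any green look-alike of the stamp alone.

How it is judged:
By the outcome, as a careful person would: the job done as asked, in the order asked, and still so for the second after the job is handed in, while the arm keeps its last pose, push and grip.
It also fails if it takes over 72 s, if anything falls off the work surface, if the arm or the gripper's body presses on something with over 40 N, if the wrist force passes 120 N, or if a joint passes its speed limit or range.

## Working session

There is one attempt and no reset: what is moved stays moved. The work goes in short steps, Python scripts to look and compute and a tool call to move; the robot and the scene stay as the last step left them, time stands still between calls to the robot, and variables do not carry over. Pictures are saved under pics/ and viewed, at most 10 in all, crops included, and the job is handed in when it is done.

Besides the shell and the picture viewer there is one more tool, called after ">>>" as name(argument=value, ...) on one line, values as JSON. drive_tool: Moves the arm, as the interface text tells. Shift numbers are shares of 20 cm and turn numbers shares of 360 degrees, none past 1 either way. Its arguments: {"type":"object","properties":{"linear":{"type":"array","items":{"type":"array","items":{"type":"number"}}},"turn":{"type":"array","items":{"type":"number"}},"jaw":{"type":"array","items":{"type":"number"}}},"required":["linear","turn","jaw"]}

```bash
mkdir -p pics; ls; python3 - <<'E'
from cell import env, vision
import cv2
for n in ["scene","top"]:
    cv2.imwrite(f"pics/{n}0.png",vision.camera(n)[:,:,::-1])
    c=vision.calibration(n); print(n,c)
s=env.read_state(); print(s['time'],s['eef_pos'],s['tool_rot'],s['force'],s['finger_gap'])
E
```

```text
pics
scene {'fovy': 44.04940322869364, 'cx': 257.61177273571656, 'cy': 188.5329642028806, 'R': array([[ 0.85963348, -0.51080878,  0.0102308 ],
       [-0.19097618, -0.33983552, -0.92089083],
       [ 0.47387591,  0.78967475, -0.38968631]]), 't': array([-0.47678127,  0.20205292,  0.99916015])}
top {'fovy': 46.06942507135108, 'cx': 253.3403103776211, 'cy': 201.22586505415242, 'R': array([[-0.00504303, -0.99998194,  0.00326943],
       [-0.98670765,  0.00444497, -0.16244465],
       [ 0.16242719, -0.00404518, -0.98671224]]), 't': array([-0.05161079,  0.52883391,  1.18735356])}
0.1 [ 0.20367365 -0.45632865  0.23088248] [ 9.78050718e-01  2.08366424e-01 -1.12084682e-04 -4.62278565e-04] [ 0.01660751 -0.99693366 -0.29467185] 0.0850749862316456
```

View pics/scene0.png

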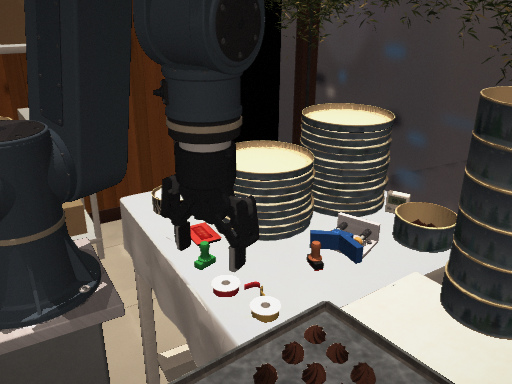

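View pics/top0.png

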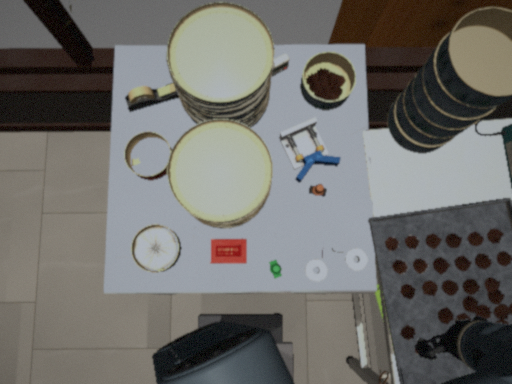

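```bash
python3 - <<'E'
import cv2,numpy as np
t=cv2.imread("pics/top0.png"); s=cv2.imread("pics/scene0.png")
z=lambda im,x,y,w,h,k:cv2.resize(im[y:y+h,x:x+w],None,fx=k,fy=k,interpolation=cv2.INTER_CUBIC)
a=z(t,265,110,80,100,6); b=z(t,115,120,80,160,3.75)
cv2.imwrite("pics/z1.png",np.hstack([a,b]))
E
```

```text
(no output)
```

View pics/z1.png

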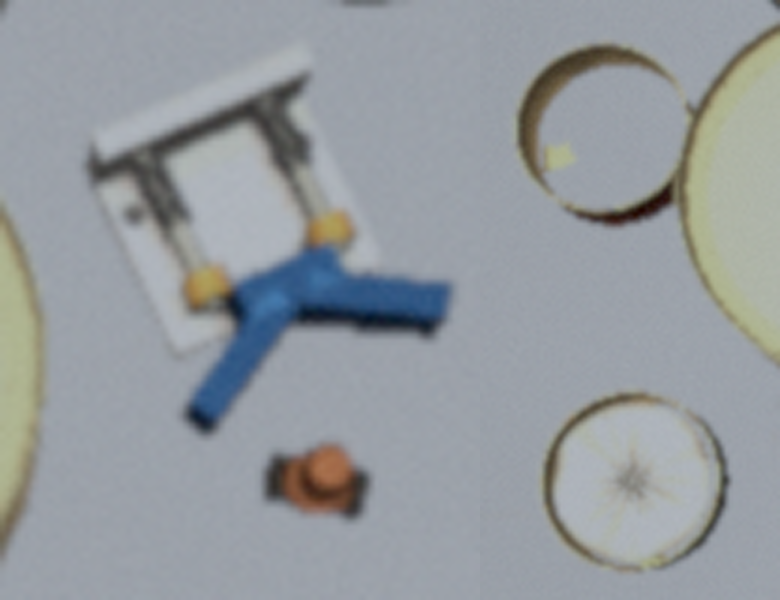

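```bash
cat > h.py <<'E'
import numpy as np
from scipy.optimize import least_squares
from scipy.spatial.transform import Rotation as Ro
from cell import env, vision
def proj(c,P):
    P=np.atleast_2d(P)@np.array(c['R']).T+c['t']; f=192/np.tan(np.radians(c['fovy']/2))
    return P[:,:2]/P[:,2:]*f+[c['cx'],c['cy']]
def back(c,uv,z):
    f=192/np.tan(np.radians(c['fovy']/2)); R=np.array(c['R'])
    d=R.T@np.array([(uv[0]-c['cx'])/f,(uv[1]-c['cy'])/f,1]); C=-R.T@c['t']
    return C+d*(z-C[2])/d[2]
def rel(target,yaw=None):
    """shift (share of 20cm) in tool axes from the present pose to the target"""
    s=env.read_state(); r=Ro.from_quat(s['tool_rot'])
    return r.inv().apply(np.array(target)-s['eef_pos'])/0.2
E
cat > m.py <<'E'
from h import *
c=vision.calibration("top"); print("cam",-np.array(c['R']).T@c['t'])
A=lambda p,x,y,k:np.array(p)/k+[x,y]
pts=np.array([[0,0,.055],[-.034,.059,.055],[-.020,.067,.055],[-.034,-.059,.055],[-.02,-.067,.055],[.118,.055,.054],[.118,-.055,.054]])
uv=A([[297,318],[213,420],[190,408],[435,323],[447,288],[93,132],[304,42]],264.6,109.6,6)
def f(p): 
    r=Ro.from_euler('z',p[2]).as_matrix(); return (proj(c,pts@r.T+[p[0],p[1],0])-uv).ravel()
s=least_squares(f,[.5,-.2,.3],x_scale=.01); print("stop",s.x,"res",s.fun.round(2)); p=s.x
print("seat",p[:2]-.0745*np.array([np.cos(p[2]),np.sin(p[2])]))
b=lambda q,z:back(c,A(q,264.6,109.6,6),z).round(4)
print("grip",b([327,463],.062),"foot",b([270,477],.019),b([362,498],.019))
def circ(q,x,y,k,R,z,name):
    P=[back(c,A(a,x,y,k),z)[:2] for a in q]
    s=least_squares(lambda p:[np.hypot(*(a-p))-R for a in P],np.mean(P,0)); print(name,s.x,s.fun.round(4))
circ([[38,130],[126,43],[209,105],[85,205]],114.6,119.6,3.75,.0645,.058,"giraffe")
circ([[67,480],[160,395],[243,465],[155,570]],114.6,119.6,3.75,.0645,.052,"zebra")
circ([[168,175],[220,122],[272,175],[220,222]],0,0,1,.13,.18,"lid")
circ([[168,55],[220,4],[273,55]],0,0,1,.13,.26,"lid2")
for n,u in dict(ink1=(211,240),ink2=(246,263),red=(316,270),gold=(357,259),green=(276,268)).items(): print(n,back(c,u,.02))
for n,u in dict(tl=(114,45),tr=(366,45),bl=(107,291),br=(374,291)).items(): print(n,back(c,u,.0))
E
python3 m.py
```

```text
cam [ 0.32868569 -0.04915745  1.25765127]
stop [ 0.63679705 -0.22217643  0.40144507] res [ 0.38 -1.3  -0.16  1.18 -1.11 -0.31  2.13  0.69  0.61  0.84 -1.39 -0.62
 -0.48 -0.58]
seat [ 0.56822    -0.25128723]
grip [ 0.5643 -0.2317  0.062 ] foot [ 0.5662 -0.2116  0.019 ] [ 0.5561 -0.2541  0.019 ]
giraffe [0.65958011 0.23380239] [-0.0011 -0.0003 -0.0014 -0.0007]
zebra [0.40191282 0.2051483 ] [-0.0017 -0.0025 -0.0016 -0.0029]
lid [0.58136008 0.0273922 ] [-0.0027 -0.005  -0.0027 -0.0046]
lid2 [0.84556342 0.02257964] [-0.0059 -0.0002 -0.0059]
ink1 [0.42534542 0.06224561 0.02      ]
ink2 [ 0.36245081 -0.03343462  0.02      ]
red [ 0.34270188 -0.22314801  0.02      ]
gold [ 0.37174712 -0.3356349   0.02      ]
green [ 0.34860714 -0.11476202  0.02      ]
tl [1.01096388 0.3599042  0.        ]
tr [ 1.00849577 -0.39420055  0.        ]
bl [0.28910495 0.3464932  0.        ]
br [ 0.28534647 -0.38312165  0.        ]
```

```bash
python3 - <<'E'
from h import *
print(rel([.5,-.26,.23]).round(3), env.read_state()['qpos'].round(3))
E
```

```text
[ 1.753 -0.293  0.005] [-1.151  0.213 -0.035  1.323 -0.     1.571]
```

>>> drive_tool(linear=[[0.25,-0.04,0],[0.5,-0.08,0],[0.75,-0.12,0],[0.9,-0.15,0],[0.9,-0.15,0]], turn=[0,0,0,0,0], jaw=[0,0,0,0,0])

```text
time: 0.6
eef_pos: [0.3585, -0.3535, 0.2309]
tool_rot: [0.978, 0.21, 0.0, -0.0]
force: [-0.6, -1.0, -0.9]
finger_gap: 0.0852
grip_force: 0.0
```

>>> drive_tool(linear=[[0.25,-0.04,0],[0.5,-0.08,0],[0.75,-0.12,0],[0.85,-0.14,0],[0.85,-0.14,0]], turn=[0,0,0,0,0], jaw=[0,0,0,0,0])

```text
time: 1.1
eef_pos: [0.5014, -0.2595, 0.2305]
tool_rot: [0.978, 0.21, -0.0, -0.0]
force: [-1.0, -0.1, -0.4]
finger_gap: 0.0854
grip_force: 0.0
```

```bash
cat > look.py <<'E'
import sys,pickle,cv2
from h import *
n=sys.argv[1]; cam=sys.argv[2]
c=vision.calibration(cam); im=vision.camera(cam)[:,:,::-1]
cv2.imwrite(f"pics/{n}.png",im); pickle.dump(c,open(f"pics/{n}.pkl","wb"))
cv2.imwrite(f"pics/{n}_v.png",cv2.resize(im,(768,576),interpolation=cv2.INTER_CUBIC))
s=env.read_state(); print(s['time'],s['eef_pos'].round(4),s['force'].round(2),s['finger_gap'],s['grip_force'],s['qpos'].round(3))
E
python3 look.py w1 wrist
```

```text
1.15 [ 0.5001 -0.2605  0.2307] [-0.41 -0.05  1.26] 0.08545660108067833 0.0 [-0.48   0.349  0.146  1.369 -0.     2.24 ]
```

View pics/w1_v.png

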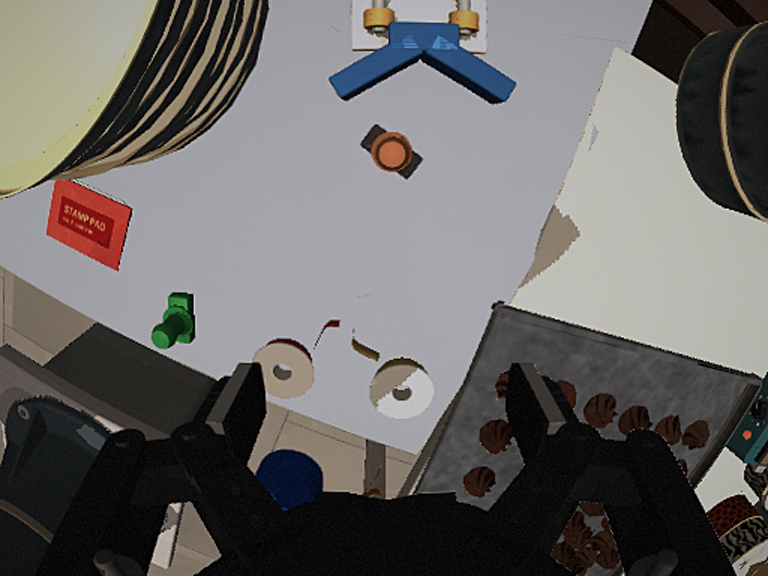

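```bash
python3 - <<'E'
import cv2
t=cv2.imread("pics/w1.png"); 
cv2.imwrite("pics/z2.png",cv2.resize(t[0:125,210:360],None,fx=4.8,fy=4.8,interpolation=cv2.INTER_CUBIC))
E
```

```text
(no output)
```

View pics/z2.png

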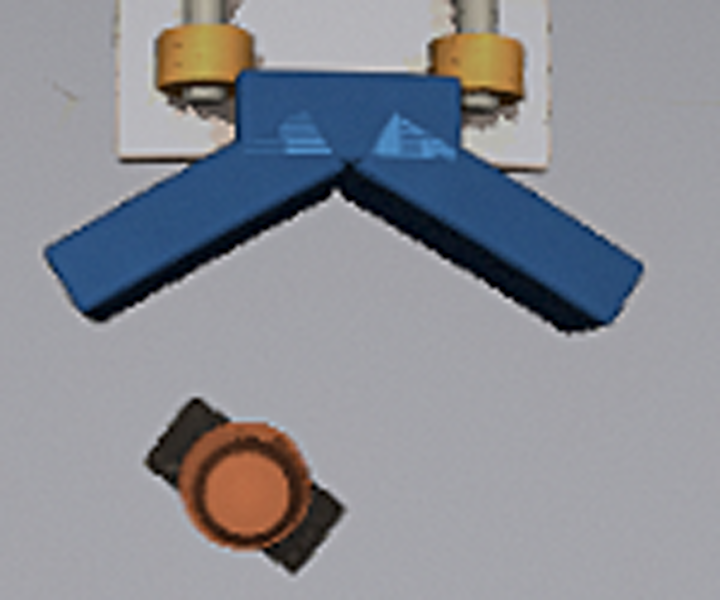

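```bash
cat >> h.py <<'E'
def fproj(c,P):
    q=np.atleast_2d(P)@np.array(c['R']).T+c['t']; f=192/np.tan(np.radians(c['fovy']/2))
    r=np.hypot(q[:,0],q[:,1]); th=np.arctan2(r,q[:,2])
    return q[:,:2]/r[:,None]*(f*th)[:,None]+[c['cx'],c['cy']]
def fback(c,uv,z):
    f=192/np.tan(np.radians(c['fovy']/2)); R=np.array(c['R'])
    d=np.array(uv)-[c['cx'],c['cy']]; r=np.hypot(*d); a=r/f
    d=R.T@np.array([*(d/r*np.sin(a)),np.cos(a)]); C=-R.T@c['t']
    return C+d*(z-C[2])/d[2]
E
python3 - <<'E'
from h import *
import pickle
c=pickle.load(open("pics/w1.pkl","rb")); print("cam",-np.array(c['R']).T@c['t'],c['fovy'])
A=lambda p:(np.array(p)+.5)/4.8-.5+[210,0]
pts=np.array([[0,0,.055],[-.034,.059,.055],[-.020,.067,.055],[-.034,-.059,.055],[-.02,-.067,.055]])
uv=A([[347,163],[95,315],[45,248],[608,322],[643,266]])
def f(p):
    r=Ro.from_euler('z',p[2]).as_matrix(); return (fproj(c,pts@r.T+[p[0],p[1],0])-uv).ravel()
s=least_squares(f,[.637,-.22,.4],x_scale=.01);p=s.x; print("stop",p,s.fun.round(2))
print("seat",p[:2]-.0745*np.array([np.cos(p[2]),np.sin(p[2])]))
print("top",fback(c,A([246,482]),.062))
F=np.array([fback(c,A(q),.019) for q in [[197,397],[145,460],[295,573],[345,508]]]);print(F[:,:2].round(4),F.mean(0))
print(rel([*fback(c,A([246,482]),.062)[:2],.034]).round(3))
E
```

```text
cam [ 0.57905763 -0.22509244  0.37263433] 65.70646984690485
stop [ 0.64249511 -0.22577716  0.42635177] [ 0.9  -0.3  -2.99 -0.41 -0.29  0.89  1.32  0.17  1.27 -0.29]
seat [ 0.57466431 -0.25658678]
top [ 0.56743735 -0.2344218   0.062     ]
[[ 0.5802 -0.2162]
 [ 0.5608 -0.2109]
 [ 0.5502 -0.2561]
 [ 0.5701 -0.2605]] [ 0.56530881 -0.23592132  0.019     ]
[0.361 0.02  0.983]
```

>>> drive_tool(linear=[[0.2,0.01,0.1],[0.356,0.013,0.3],[0.356,0.013,0.55],[0.356,0.013,0.75],[0.356,0.013,0.75]], turn=[0,0,0,0,0], jaw=[0,0,0,0,0])

```text
time: 1.65
eef_pos: [0.5616, -0.234, 0.0762]
tool_rot: [0.978, 0.208, -0.004, -0.002]
force: [-0.3, 0.1, 0.4]
finger_gap: 0.0852
grip_force: 0.0
```

>>> drive_tool(linear=[[0,0,0.1],[0,0,0.2],[0,0,0.225],[0,0,0.225],[0,0,0.225]], turn=[0,0,0,0,0], jaw=[0,0,0,0,0.9])

```text
time: 2.15
eef_pos: [0.5664, -0.2351, 0.0382]
tool_rot: [0.978, 0.208, 0.001, 0.001]
force: [0.9, 0.1, 0.0]
finger_gap: 0.0732
grip_force: 0.0
```

>>> drive_tool(linear=[[0,0,0],[0,0,0],[0,0,0],[0,0,0],[0,0,0]], turn=[0,0,0,0,0], jaw=[0.9,0.9,0.9,0.9,0.9])

```text
time: 2.65
eef_pos: [0.5662, -0.2345, 0.0368]
tool_rot: [0.978, 0.208, 0.0, 0.0]
force: [-0.0, -1.0, 6.1]
finger_gap: 0.0207
grip_force: 58.6
```

>>> drive_tool(linear=[[0,0,-0.1],[0,0,-0.25],[0,0,-0.3],[-0.1,-0.2,-0.3],[-0.2,-0.4,-0.3]], turn=[0,0,0,0,0], jaw=[0.9,0.9,0.9,0.9,0.9])

```text
time: 3.15
eef_pos: [0.4962, -0.1772, 0.0957]
tool_rot: [0.978, 0.208, 0.0, 0.0]
force: [0.1, 1.4, -0.4]
finger_gap: 0.0205
grip_force: 59.2
```

>>> drive_tool(linear=[[-0.06,-0.18,0],[-0.12,-0.37,0],[-0.12,-0.37,0.1],[-0.12,-0.37,0.2],[-0.12,-0.37,0.24]], turn=[0,0,0,0,0], jaw=[0.9,0.9,0.9,0.9,0.9])

```text
time: 3.65
eef_pos: [0.4435, -0.1193, 0.0468]
tool_rot: [0.978, 0.209, -0.001, -0.0]
force: [0.0, -0.9, -0.5]
finger_gap: 0.0203
grip_force: 59.2
```

```bash
python3 look.py w2 wrist
```

```text
3.7 [ 0.4433 -0.1194  0.0463] [-1.6   0.46 -2.36] 0.020253595364870224 59.14812373928726 [-0.263  0.256 -0.473  0.845  0.     2.459]
```

View pics/w2_v.png

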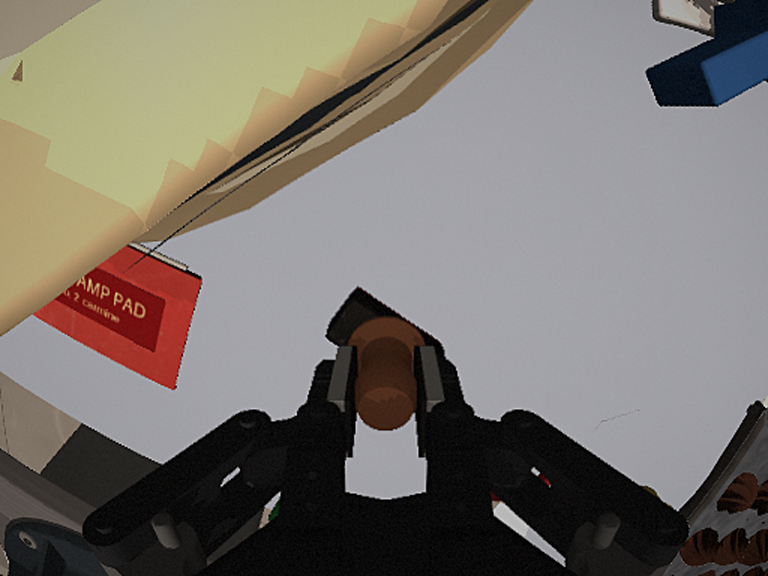

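>>> drive_tool(linear=[[0,0,0.025],[0,0,0.042],[0,0,0.046],[0,0,0.046],[0,0,0.046]], turn=[0,0,0,0,0], jaw=[0.9,0.9,0.9,0.9,0.9])

```text
time: 4.2
eef_pos: [0.4448, -0.1199, 0.0394]
tool_rot: [0.978, 0.208, 0.0, 0.0]
force: [-0.3, -0.1, -0.7]
finger_gap: 0.0203
grip_force: 59.2
```

>>> drive_tool(linear=[[0,0,0],[0,0,0],[0,0,0],[0,0,0],[0,0,0]], turn=[0,0,0,0,0], jaw=[0.7,0.5,0.5,0.5,0.5])

```text
time: 4.7
eef_pos: [0.4446, -0.1198, 0.0391]
tool_rot: [0.978, 0.208, 0.0, 0.0]
force: [0.1, -0.4, 0.3]
finger_gap: 0.0428
grip_force: 0.0
```

>>> drive_tool(linear=[[0,0,-0.15],[0,0,-0.4],[0,0,-0.65],[0,0,-0.9],[0,0,-1]], turn=[0,0,0,0,0], jaw=[0.5,0.5,0.5,0.5,0.5])

```text
time: 5.2
eef_pos: [0.4458, -0.1201, 0.2436]
tool_rot: [0.978, 0.208, 0.002, 0.001]
force: [0.5, -0.7, -0.7]
finger_gap: 0.0425
grip_force: 0.0
```

```bash
python3 - <<'E'
from h import *
s=env.read_state();print(s['eef_pos'],s['qpos'].round(3)); r=Ro.from_quat(s['tool_rot']).as_matrix();print(r.round(3))
for t in ([.42,.12,.27],[.55,.25,.27]): print(rel(t).round(3))
E
```

```text
[ 0.44581163 -0.12007979  0.24363867] [-0.263  0.127 -0.107  1.331  0.     2.459]
[[ 0.913  0.408  0.005]
 [ 0.408 -0.913 -0.001]
 [ 0.004  0.003 -1.   ]]
[ 0.372 -1.148 -0.134]
[ 1.23  -1.477 -0.132]
```

>>> drive_tool(linear=[[0.05,-0.24,-0.05],[0.1,-0.48,-0.1],[0.2,-0.7,-0.13],[0.32,-0.9,-0.13],[0.35,-1.0,-0.13]], turn=[-0.02,-0.04,-0.06,-0.08,-0.1], jaw=[0,0,0,0,0])

```text
time: 5.7
eef_pos: [0.4271, 0.0945, 0.2653]
tool_rot: [0.864, 0.504, 0.0, -0.0]
force: [0.2, -0.9, 0.3]
finger_gap: 0.0854
grip_force: 0.0
```

```bash
python3 - <<'E'
from h import *
print(env.read_state()['qpos'].round(3),env.read_state()['eef_pos'])
for t in ([.54,.27,.24],): print(rel(t).round(3))
E
```

```text
[ 2.170e-01  8.000e-02 -1.060e-01  1.384e+00  1.000e-03  2.303e+00] [0.42713191 0.09451349 0.26525057]
[1.041 0.059 0.127]
```

>>> drive_tool(linear=[[0.22,0.01,0.03],[0.45,0.03,0.06],[0.7,0.05,0.1],[0.9,0.05,0.12],[1.0,0.05,0.12]], turn=[0,0,0,0,0], jaw=[0,0,0,0,0])

```text
time: 6.2
eef_pos: [0.5362, 0.2623, 0.2394]
tool_rot: [0.865, 0.501, -0.001, -0.0]
force: [-0.2, 0.0, 0.3]
finger_gap: 0.0857
grip_force: 0.0
```

```bash
python3 look.py w3 wrist
```

```text
6.25 [0.5367 0.2635 0.2393] [-3.34  0.79 -2.63] 0.08555104223793217 0.0 [4.560e-01 4.240e-01 2.780e-01 1.426e+00 1.000e-03 2.547e+00]
```

View pics/w3_v.png

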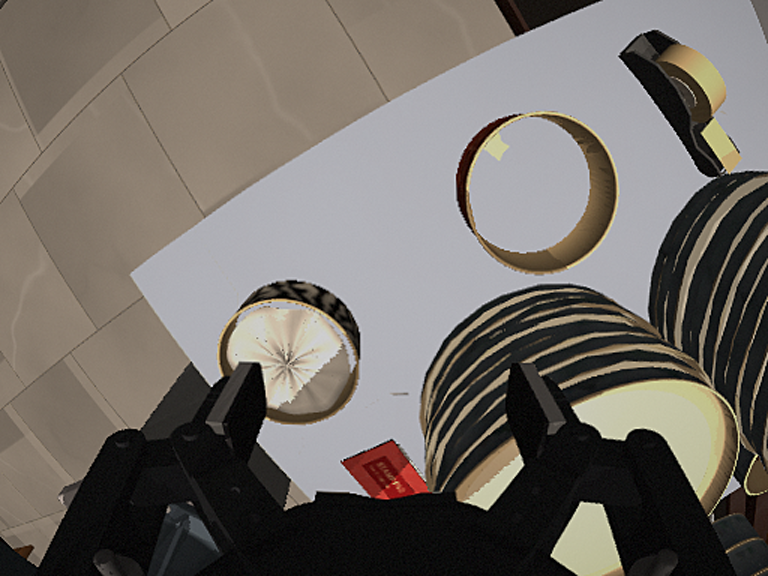

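```bash
python3 - <<'E'
from h import *
import pickle
c=pickle.load(open("pics/w3.pkl","rb"));print("cam",-np.array(c['R']).T@c['t'])
P=[fback(c,(np.array(q)+.5)/1.5-.5,.058)[:2] for q in [[545,111],[619,188],[545,274],[466,195],[595,130],[487,245]]]
s=least_squares(lambda p:[np.hypot(*(a-p))-.0645 for a in P],np.mean(P,0)); print(s.x,s.fun.round(4))
P=[fback(c,(np.array(q)+.5)/1.5-.5,.052)[:2] for q in [[219,345],[358,365],[300,424],[285,298]]]
z=least_squares(lambda p:[np.hypot(*(a-p))-.0645 for a in P],np.mean(P,0)); print("zebra",z.x,z.fun.round(4))
g=(s.x+[.6596,.2338])/2; R=Ro.from_quat(env.read_state()['tool_rot']).as_matrix(); y=R[:2,1]; print("tool y",y,"mean",g)
w=g-.0632*y; print("grip",w,np.hypot(*w),rel([*w,.12]).round(3))
E
```

```text
cam [0.57914381 0.33528683 0.38147334]
[0.66403648 0.23534093] [-0.0012 -0.0017 -0.0002  0.0001 -0.0006 -0.0026]
zebra [0.40692206 0.20916871] [-0.0019 -0.0017 -0.0011 -0.0004]
tool y [ 0.86756443 -0.49732314] mean [0.66181824 0.23457047]
grip [0.60698817 0.26600129] 0.6627151121453871 [0.186 0.299 0.596]
```

>>> drive_tool(linear=[[0.1,0.15,0.1],[0.186,0.299,0.2],[0.186,0.299,0.4],[0.186,0.299,0.6],[0.186,0.299,0.6]], turn=[0,0,0,0,0], jaw=[0.5,0.5,0.5,0.5,0.5])

```text
time: 6.75
eef_pos: [0.603, 0.2606, 0.1156]
tool_rot: [0.866, 0.5, -0.005, -0.001]
force: [-0.9, -0.7, -0.5]
finger_gap: 0.0428
grip_force: 0.0
```

>>> drive_tool(linear=[[0,0,0.12],[0,0,0.24],[0,0,0.36],[0,0,0.45],[0,0,0.45]], turn=[0,0,0,0,0], jaw=[0.5,0.5,0.5,0.5,0.5])

```text
time: 7.25
eef_pos: [0.6053, 0.2619, 0.0309]
tool_rot: [0.866, 0.5, -0.001, -0.0]
force: [-0.0, -0.2, 1.0]
finger_gap: 0.0426
grip_force: 0.0
```

>>> drive_tool(linear=[[0,0,0],[0,0,0],[0,0,0],[0,0,0],[0,0,0]], turn=[0,0,0,0,0], jaw=[0.7,0.9,1,1,1])

```text
time: 7.75
eef_pos: [0.607, 0.2625, 0.0331]
tool_rot: [0.866, 0.5, 0.001, 0.0]
force: [-0.6, 0.0, 8.5]
finger_gap: 0.0033
grip_force: 59.4
```

>>> drive_tool(linear=[[0,0,-0.05],[0,0,-0.2],[0,0,-0.4],[0,0,-0.6],[0,0,-0.8]], turn=[0,0,0,0,0], jaw=[1,1,1,1,1])

```text
time: 8.25
eef_pos: [0.6056, 0.2619, 0.194]
tool_rot: [0.866, 0.5, 0.0, 0.0]
force: [0.7, -0.5, -0.8]
finger_gap: 0.0031
grip_force: 58.8
```

>>> drive_tool(linear=[[0,0,-0.15],[0,0,-0.3],[0,0,-0.4],[0,0,-0.4],[0,0,-0.4]], turn=[0,0,0,0,0], jaw=[1,1,1,1,1])

```text
time: 8.75
eef_pos: [0.606, 0.2621, 0.2713]
tool_rot: [0.866, 0.5, 0.0, 0.0]
force: [-0.1, 0.3, -1.3]
finger_gap: 0.0033
grip_force: 58.8
```

```bash
python3 look.py w4 wrist;  python3 - <<'E'
from h import *
print(Ro.from_quat(env.read_state()['tool_rot']).as_matrix().round(3))
for t in ([.56,.09,.27],[.50,-.10,.27]): print(rel(t).round(3))
E
```

```text
8.8 [0.6057 0.262  0.2704] [-0.56  0.07 -1.03] 0.0036317013418206805 58.80382234667195 [0.408 0.588 0.617 1.601 0.    2.502]
[[ 0.499  0.866 -0.001]
 [ 0.866 -0.499 -0.   ]
 [-0.001 -0.001 -1.   ]]
[-0.859  0.231  0.003]
[-1.832  0.446  0.003]
```

View pics/w4_v.png

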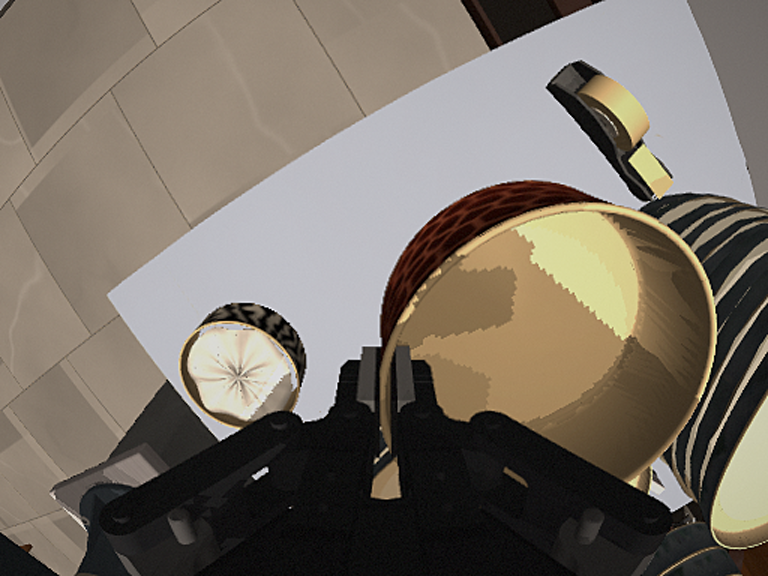

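>>> drive_tool(linear=[[-0.15,-0.13,0],[-0.3,-0.27,0],[-0.45,-0.4,0],[-0.5,-0.44,0],[-0.5,-0.44,0]], turn=[0,0,0,0,0], jaw=[1,1,1,1,1])

```text
time: 9.3
eef_pos: [0.4778, 0.2186, 0.2709]
tool_rot: [0.866, 0.5, -0.0, -0.0]
force: [0.3, 0.4, -1.3]
finger_gap: 0.0035
grip_force: 59.2
```

>>> drive_tool(linear=[[-0.18,0.06,0],[-0.36,0.13,0],[-0.54,0.21,0],[-0.72,0.29,0],[-0.88,0.37,0]], turn=[-0.02,-0.04,-0.06,-0.08,-0.1], jaw=[1,1,1,1,1])

```text
time: 9.8
eef_pos: [0.456, 0.0283, 0.2704]
tool_rot: [0.667, 0.745, -0.0, -0.0]
force: [0.7, 0.3, -1.5]
finger_gap: 0.0036
grip_force: 59.1
```

```bash
cat > t.py <<'E'
from h import *
import sys
s=env.read_state(); R=Ro.from_quat(s['tool_rot']).as_matrix(); yaw=np.arctan2(R[1,1],R[0,1])
print(s['time'],s['eef_pos'].round(4),"y-angle",yaw.round(4),"turn to .40:",(-(0.40-yaw)/2/np.pi).round(4),s['force'].round(1),s['qpos'].round(2))
for a in sys.argv[1:]: print(a,rel(eval(a)).round(3))
E
python3 t.py [.46,-.13,.27] [.476,-.294,.27]
```

```text
9.8 [0.456  0.0283 0.2704] y-angle 0.1108 turn to .40: -0.046 [ 0.7  0.3 -1.5] [ 0.06  0.12 -0.05  1.4  -0.    1.52]
[.46,-.13,.27] [-0.789 -0.068  0.002]
[.476,-.294,.27] [-1.613 -0.079  0.002]
```

>>> drive_tool(linear=[[-0.2,-0.02,0],[-0.4,-0.04,0],[-0.6,-0.06,0],[-0.78,-0.07,0],[-0.9,-0.08,0]], turn=[-0.02,-0.035,-0.046,-0.046,-0.046], jaw=[1,1,1,1,1])

```text
time: 10.3
eef_pos: [0.4594, -0.1533, 0.2702]
tool_rot: [0.555, 0.832, -0.0, -0.001]
force: [1.3, -0.6, -2.1]
finger_gap: 0.0031
grip_force: 59.2
```

```bash
python3 t.py [.476,-.294,.27] [.476,-.294,.10]
```

```text
10.3 [ 0.4594 -0.1533  0.2702] y-angle 0.3933 turn to .40: -0.0011 [ 1.3 -0.6 -2.1] [-0.32  0.18  0.02  1.41 -0.    0.86]
[.476,-.294,.27] [-0.681 -0.193  0.001]
[.476,-.294,.10] [-0.682 -0.192  0.851]
```

>>> drive_tool(linear=[[-0.2,-0.06,0],[-0.4,-0.12,0],[-0.6,-0.17,0],[-0.68,-0.193,0.1],[-0.68,-0.193,0.3]], turn=[-0.001,-0.001,-0.001,-0.001,-0.001], jaw=[1,1,1,1,1])

```text
time: 10.8
eef_pos: [0.4773, -0.2947, 0.2109]
tool_rot: [0.553, 0.833, -0.0, 0.002]
force: [0.7, -0.2, -1.4]
finger_gap: 0.0035
grip_force: 59.5
```

```bash
python3 look.py w5 wrist; python3 look.py t5 top; python3 look.py s5 scene; python3 - <<'E'
import cv2,numpy as np
a=cv2.imread("pics/w5.png"); b=cv2.imread("pics/s5.png"); t=cv2.imread("pics/t5.png")
z=lambda im,x,y,w,h:cv2.resize(im[y:y+h,x:x+w],(400,300),interpolation=cv2.INTER_CUBIC)
A=cv2.resize(a,(400,300));
cv2.imwrite("pics/m5.png",np.vstack([np.hstack([A,z(b,140,170,260,195)]),np.hstack([z(t,230,100,160,120),z(t,200,200,160,120)])]))
E
```

```text
10.85 [ 0.4739 -0.2915  0.2025] [-1.05  0.46 -9.08] 0.0030867040229635026 59.525727524764704 [-0.551  0.344  0.068  1.303 -0.     0.62 ]
10.9 [ 0.4735 -0.2905  0.2054] [-0.06  0.7  -1.88] 0.0037241244382263607 59.58246733948208 [-0.55   0.343  0.074  1.311 -0.     0.621]
10.95 [ 0.4745 -0.2906  0.2088] [-0.92  0.3  -0.08] 0.003428735318840564 59.57625117428819 [-0.55   0.34   0.079  1.315  0.     0.621]
```

View pics/m5.png

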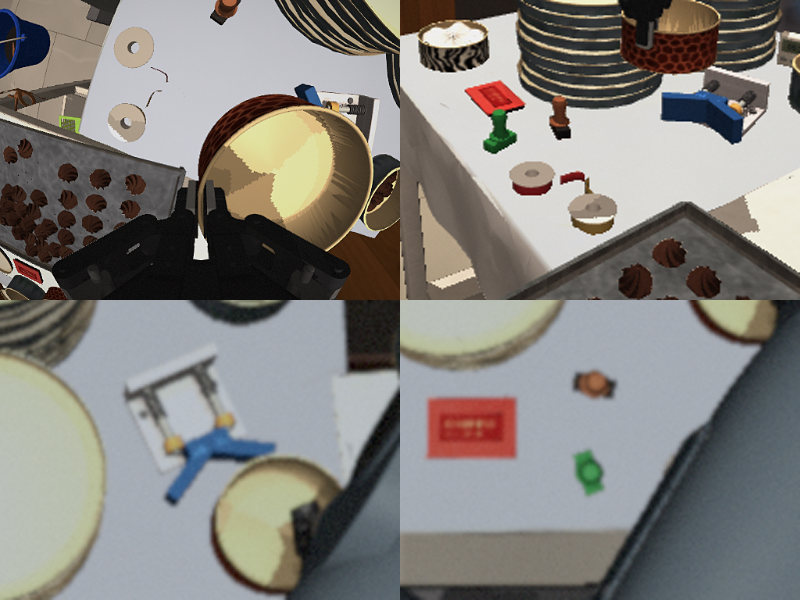

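>>> drive_tool(linear=[[0,0,0.15],[0,0,0.35],[0,0,0.55],[0,0,0.7],[0,0,0.7]], turn=[0,0,0,0,0], jaw=[1,1,1,1,1])

```text
time: 11.45
eef_pos: [0.475, -0.2902, 0.0695]
tool_rot: [0.552, 0.834, -0.0, -0.002]
force: [-0.8, -0.2, -0.3]
finger_gap: 0.0034
grip_force: 59.6
```

>>> drive_tool(linear=[[0,0,0],[0,0,0],[0,0,0],[0,0,0],[0,0,0]], turn=[0,0,0,0,0], jaw=[1,1,1,1,1])

```text
time: 11.95
eef_pos: [0.4761, -0.2914, 0.0718]
tool_rot: [0.552, 0.834, 0.0, 0.0]
force: [0.0, -0.6, -1.2]
finger_gap: 0.0038
grip_force: 59.5
```

```bash
python3 t.py [.476,-.294,.038]
```

```text
11.95 [ 0.4761 -0.2914  0.0718] y-angle 0.4009 turn to .40: 0.0002 [ 0.  -0.6 -1.2] [-0.55  0.41 -0.18  0.98  0.    0.62]
[.476,-.294,.038] [-0.012 -0.005  0.169]
```

>>> drive_tool(linear=[[0,0,0.06],[0,0,0.12],[0,0,0.17],[0,0,0.18],[0,0,0.18]], turn=[0,0,0,0,0], jaw=[1,1,1,1,1])

```text
time: 12.45
eef_pos: [0.4753, -0.2909, 0.0344]
tool_rot: [0.552, 0.834, -0.0, -0.001]
force: [0.0, 0.3, -1.2]
finger_gap: 0.0035
grip_force: 59.5
```

>>> drive_tool(linear=[[0,0,0.005],[0,0,0.01],[0,0,0.01],[0,0,0.01],[0,0,0.01]], turn=[0,0,0,0,0], jaw=[1,1,1,1,1])

```text
time: 12.95
eef_pos: [0.4759, -0.2912, 0.0333]
tool_rot: [0.552, 0.834, 0.0, 0.0]
force: [0.5, -0.4, 0.2]
finger_gap: 0.0033
grip_force: 59.4
```

>>> drive_tool(linear=[[0,0.05,0.002],[0,0.1,0.002],[0,0.14,0.002],[0,0.16,0.002],[0,0.16,0.002]], turn=[0,0,0,0,0], jaw=[1,1,1,1,1])

```text
time: 13.45
eef_pos: [0.5063, -0.2785, 0.0331]
tool_rot: [0.552, 0.834, 0.0, 0.001]
force: [1.3, 0.5, 3.9]
finger_gap: 0.0032
grip_force: 60.3
```

>>> drive_tool(linear=[[0,0.01,0],[0,0.02,0],[0,0.025,0],[0,0.025,0],[0,0.025,0]], turn=[0,0,0,0,0], jaw=[1,1,1,1,1])

```text
time: 13.95
eef_pos: [0.5101, -0.2769, 0.0331]
tool_rot: [0.552, 0.834, -0.0, 0.0]
force: [-2.8, -1.0, 6.9]
finger_gap: 0.003
grip_force: 60.6
```

```bash
cat > f.py <<'E'
from h import *
s=env.read_state(); R=Ro.from_quat(s['tool_rot']).as_matrix()
print(s['time'],s['eef_pos'].round(4),"force in tool axes",(R.T@s['force']).round(2),"moment",(R.T@s['wrist_torque']).round(2),s['finger_gap'])
E
python3 f.py
```

```text
13.95 [ 0.5101 -0.2769  0.0331] force in tool axes [ 0.12 -2.94 -6.91] moment [ 0.73  0.14 -0.05] 0.0030011711052864718
```

>>> drive_tool(linear=[[0,0,-0.002],[0,0.004,-0.003],[0,0.01,-0.003],[0,0.015,-0.003],[0,0.015,-0.003]], turn=[0,0,0,0,0], jaw=[1,1,1,1,1])

```text
time: 14.45
eef_pos: [0.5126, -0.2755, 0.0332]
tool_rot: [0.552, 0.834, -0.0, -0.0]
force: [-1.7, -1.2, -1.1]
finger_gap: 0.0037
grip_force: 59.3
```

```bash
python3 f.py
```

```text
14.45 [ 0.5126 -0.2755  0.0332] force in tool axes [-0.43 -2.05  1.09] moment [ 0.53 -0.08  0.06] 0.0036953413687759616
```

>>> drive_tool(linear=[[0,0.005,0.0005],[0,0.01,0.001],[0,0.015,0.001],[0,0.015,0.001],[0,0.015,0.001]], turn=[0,0,0,0,0], jaw=[1,1,1,1,1])

```text
time: 14.95
eef_pos: [0.5151, -0.2746, 0.0331]
tool_rot: [0.552, 0.834, -0.0, -0.0]
force: [-3.8, -3.0, 1.3]
finger_gap: 0.0034
grip_force: 59.8
```

```bash
python3 f.py
```

```text
14.95 [ 0.5151 -0.2746  0.0331] force in tool axes [-1.34 -4.67 -1.3 ] moment [ 1.05 -0.18 -0.  ] 0.0033941639214238426
```

>>> drive_tool(linear=[[0,0.005,0],[0,0.01,0],[0,0.015,0],[0,0.015,0],[0,0.015,0]], turn=[0,0,0,0,0], jaw=[1,1,1,1,1])

```text
time: 15.45
eef_pos: [0.5176, -0.2736, 0.0332]
tool_rot: [0.552, 0.834, -0.001, -0.0]
force: [-6.8, -4.9, 3.4]
finger_gap: 0.0034
grip_force: 60.1
```

```bash
python3 f.py
```

```text
15.45 [ 0.5176 -0.2736  0.0332] force in tool axes [-1.87 -8.23 -3.35] moment [ 1.58 -0.21 -0.06] 0.003395007848469928
```

>>> drive_tool(linear=[[-0.003,0,-0.0005],[-0.006,0,-0.0005],[-0.006,0,-0.0005],[-0.006,0,-0.0005],[-0.006,0,-0.0005]], turn=[0,0,0,0,0], jaw=[1,1,1,1,1])

```text
time: 15.95
eef_pos: [0.5179, -0.2742, 0.0332]
tool_rot: [0.552, 0.834, -0.0, -0.001]
force: [-7.4, -0.7, 3.7]
finger_gap: 0.0033
grip_force: 61.0
```

```bash
python3 f.py; python3 look.py t6 top; python3 look.py s6 scene; python3 look.py w6 wrist; python3 - <<'E'
import cv2,numpy as np
a=cv2.imread("pics/w6.png"); b=cv2.imread("pics/s6.png"); t=cv2.imread("pics/t6.png")
z=lambda im,x,y,w,h:cv2.resize(im[y:y+h,x:x+w],(400,300),interpolation=cv2.INTER_CUBIC)
cv2.imwrite("pics/m6.png",np.vstack([np.hstack([z(a,230,110,160,120),z(b,250,180,160,120)]),np.hstack([z(t,260,110,120,90),z(t,100,120,260,195)])]))
E
```

```text
15.95 [ 0.5179 -0.2742  0.0332] force in tool axes [ 2.26 -7.11 -3.71] moment [ 1.52  0.34 -0.15] 0.0032504568857287448
16.0 [ 0.5179 -0.2742  0.0332] [-7.69 -1.22  3.72] 0.003090711418080378 61.045070612453856 [-0.487  0.497 -0.144  0.93  -0.     0.683]
16.05 [ 0.5179 -0.2742  0.0332] [-6.53 -1.23  3.86] 0.0033255202787873268 61.04545474983752 [-0.487  0.498 -0.144  0.93  -0.001  0.683]
16.1 [ 0.5179 -0.2742  0.0332] [-7.61 -1.98  3.33] 0.0034648366523122726 61.04647677973844 [-0.487  0.498 -0.144  0.93  -0.001  0.683]
```

View pics/m6.png

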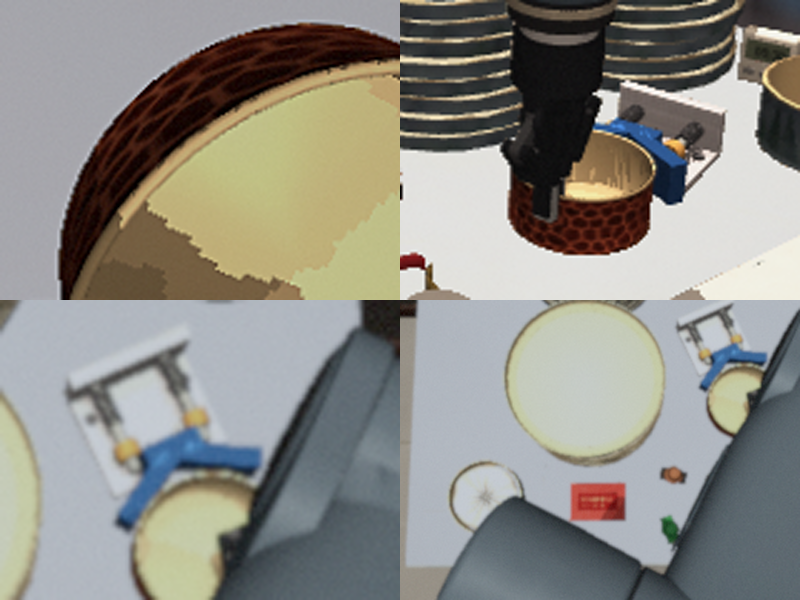

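```bash
cat > trav.py <<'E'
import cv2,numpy as np,pickle,sys
from h import *
def blue(n):
    im=cv2.imread(f"pics/{n}.png")[140:200,275:350].astype(float); b=np.clip(im[:,:,0]-im[:,:,2]-25,0,90)
    b[:, :]*=1; return b
def reg(a,b):  # sub-pixel shift by minimising difference
    f=lambda p:(cv2.warpAffine(a,np.float32([[1,0,p[0]],[0,1,p[1]]]),a.shape[::-1],flags=cv2.INTER_CUBIC)-b)[3:-3,3:-3].ravel()
    best=min((least_squares(f,[dx,dy],diff_step=.05,loss='soft_l1',f_scale=20) for dx in(0,-1,-2) for dy in (0,-2,-4)),key=lambda s:s.cost); return best.x
c=pickle.load(open("pics/t5.pkl","rb")); d=reg(blue("top0"),blue(sys.argv[1])); e=reg(blue("top0"),blue("t5"))
g=lambda d:((back(c,np.array([318,163])+d,.05)-back(c,[318,163],.05))*1000).round(2)[:2]
print("baseline",e,g(e)); v=g(d); print("shift px",d,"mm",v,"travel",np.hypot(*v),"dir",np.arctan2(v[1],v[0]))
E
python3 trav.py t6
```

```text
baseline [0. 0.] [0. 0.]
shift px [-1.38414188 -2.68900238] mm [7.62 3.6 ] travel 8.42759752242595 dir 0.4413583073086395
```

>>> drive_tool(linear=[[0.002,0.003,-0.001],[0.002,0.007,-0.001],[0.002,0.012,-0.001],[0.002,0.017,-0.001],[0.002,0.017,-0.001]], turn=[0,0,0,0,0], jaw=[1,1,1,1,1])

```text
time: 16.6
eef_pos: [0.5206, -0.2729, 0.0332]
tool_rot: [0.552, 0.834, -0.001, -0.001]
force: [-7.8, -5.0, 1.3]
finger_gap: 0.0035
grip_force: 60.4
```

```bash
python3 f.py; python3 look.py t7 top; python3 trav.py t7; python3 f.py
```

```text
16.6 [ 0.5206 -0.2729  0.0332] force in tool axes [-1.58 -9.1  -1.3 ] moment [ 1.81 -0.19 -0.15] 0.0034744672183560288
16.65 [ 0.5207 -0.2728  0.0332] [-7.49 -4.09  1.03] 0.003307420556723539 60.36093186645303 [-0.482  0.501 -0.138  0.933 -0.001  0.688]
baseline [0. 0.] [0. 0.]
shift px [-1.85271456 -3.71950423] mm [10.55  4.81] travel 11.594766060598205 dir 0.4277695340293714
16.65 [ 0.5207 -0.2728  0.0332] force in tool axes [-0.84 -8.49 -1.02] moment [ 1.79 -0.23 -0.15] 0.003307420556723539
```

>>> drive_tool(linear=[[-0.002,0.004,0],[-0.004,0.004,0],[-0.004,0.004,0],[-0.004,0.004,0]], turn=[0,0,0,0], jaw=[1,1,1,1])

```text
time: 17.05
eef_pos: [0.5214, -0.2731, 0.0332]
tool_rot: [0.552, 0.834, -0.001, -0.001]
force: [-10.0, -3.4, 3.7]
finger_gap: 0.0031
grip_force: 61.3
```

```bash
python3 f.py
```

```text
17.05 [ 0.5214 -0.2731  0.0332] force in tool axes [  0.77 -10.6   -3.72] moment [ 2.02  0.21 -0.23] 0.003092285361417659
```

>>> drive_tool(linear=[[-0.002,0,0],[-0.004,0,0],[-0.004,0,0],[-0.004,0,0]], turn=[0,0,0,0], jaw=[1,1,1,1])

```text
time: 17.45
eef_pos: [0.5217, -0.2737, 0.0331]
tool_rot: [0.552, 0.834, -0.001, -0.001]
force: [-9.8, -2.3, 3.1]
finger_gap: 0.0035
grip_force: 61.9
```

```bash
python3 f.py
```

```text
17.45 [ 0.5217 -0.2737  0.0331] force in tool axes [ 1.7  -9.96 -3.09] moment [ 1.98  0.37 -0.31] 0.003519607586106009
```

>>> drive_tool(linear=[[0.002,0,0],[0.004,0,0],[0.004,0,0],[0.004,0,0]], turn=[0,0,0,0], jaw=[1,1,1,1])

```text
time: 17.85
eef_pos: [0.5216, -0.2733, 0.0332]
tool_rot: [0.552, 0.834, -0.001, -0.001]
force: [-8.1, -4.2, 1.9]
finger_gap: 0.0037
grip_force: 61.1
```

```bash
python3 f.py;  python3 look.py t8 top; python3 trav.py t8
```

```text
17.85 [ 0.5216 -0.2733  0.0332] force in tool axes [-0.72 -9.09 -1.91] moment [ 1.97 -0.2  -0.28] 0.0036828053152200423
17.9 [ 0.5216 -0.2733  0.0332] [-8.63 -4.19  0.59] 0.003503850814639264 61.10617587226443 [-0.482  0.503 -0.135  0.934 -0.001  0.688]
baseline [0. 0.] [0. 0.]
shift px [-1.90577343 -3.8586504 ] mm [10.94  4.94] travel 12.003632783453515 dir 0.42414542431330865
```

>>> drive_tool(linear=[[-0.004,0,0],[-0.008,0,0],[-0.008,0,0],[-0.008,0,0]], turn=[0,0,0,0], jaw=[1,1,1,1])

```text
time: 18.3
eef_pos: [0.5222, -0.2745, 0.0332]
tool_rot: [0.552, 0.834, -0.001, -0.001]
force: [-9.0, -2.9, 1.9]
finger_gap: 0.0035
grip_force: 61.4
```

```bash
python3 f.py
```

```text
18.3 [ 0.5222 -0.2745  0.0332] force in tool axes [ 0.86 -9.38 -1.91] moment [ 1.77  0.15 -0.22] 0.003543457510173978
```

>>> drive_tool(linear=[[-0.003,0,0],[-0.005,0,0],[-0.005,0,0],[-0.005,0,0]], turn=[0,0,0,0], jaw=[1,1,1,1])

```text
time: 18.7
eef_pos: [0.5226, -0.2754, 0.0332]
tool_rot: [0.552, 0.834, -0.0, -0.001]
force: [-8.8, -2.4, 2.2]
finger_gap: 0.0034
grip_force: 61.4
```

```bash
python3 f.py;  python3 look.py t9 top; python3 trav.py t9
```

```text
18.7 [ 0.5226 -0.2754  0.0332] force in tool axes [ 1.22 -9.09 -2.23] moment [ 1.66  0.2  -0.3 ] 0.003392046860715211
18.75 [ 0.5227 -0.2754  0.0332] [-7.47 -2.21  2.5 ] 0.003366389310497716 61.394396563991904 [-0.484  0.507 -0.129  0.937 -0.001  0.685]
baseline [0. 0.] [0. 0.]
shift px [-1.71302488 -3.54262399] mm [10.04  4.44] travel 10.977941519246675 dir 0.41637453516668765
```

>>> drive_tool(linear=[[-0.004,0,0],[-0.008,0,0],[-0.008,0,0],[-0.008,0,0]], turn=[0,0,0,0], jaw=[1,1,1,1])

```text
time: 19.15
eef_pos: [0.5234, -0.277, 0.0332]
tool_rot: [0.552, 0.834, -0.0, -0.001]
force: [-7.6, -3.1, 1.3]
finger_gap: 0.0035
grip_force: 61.0
```

```bash
python3 f.py;  python3 look.py t10 top; python3 trav.py t10
```

```text
19.15 [ 0.5234 -0.277   0.0332] force in tool axes [ 0.06 -8.18 -1.31] moment [ 1.55 -0.01 -0.21] 0.003452839767578763
19.2 [ 0.5234 -0.2769  0.0332] [-6.53 -3.93  0.96] 0.0035089822415229144 60.939907390857115 [-0.486  0.509 -0.125  0.938 -0.001  0.684]
baseline [0. 0.] [0. 0.]
shift px [-1.46498777 -3.23214176] mm [9.16 3.78] travel 9.90928857184006 dir 0.391375514289635
```

>>> drive_tool(linear=[[-0.004,0,0],[-0.008,0,0],[-0.008,0,0],[-0.008,0,0]], turn=[0,0,0,0], jaw=[1,1,1,1])

```text
time: 19.6
eef_pos: [0.5242, -0.2784, 0.0332]
tool_rot: [0.552, 0.834, -0.0, -0.001]
force: [-6.9, -3.2, 0.7]
finger_gap: 0.0036
grip_force: 60.7
```

```bash
python3 f.py;  python3 look.py t11 top; python3 trav.py t11
```

```text
19.6 [ 0.5242 -0.2784  0.0332] force in tool axes [-0.27 -7.57 -0.68] moment [ 1.42  0.02 -0.2 ] 0.0035881525279126045
19.65 [ 0.5241 -0.2784  0.0331] [-7.28 -2.24 -0.1 ] 0.0032979122110629268 60.709127523587085 [-0.488  0.511 -0.121  0.939 -0.001  0.682]
baseline [0. 0.] [0. 0.]
shift px [-1.38150185 -3.00423741] mm [8.52 3.56] travel 9.233850767691667 dir 0.39579078614450225
```

>>> drive_tool(linear=[[-0.004,0,0],[-0.008,0,0],[-0.008,0,0],[-0.008,0,0]], turn=[0,0,0,0], jaw=[1,1,1,1])

```text
time: 20.05
eef_pos: [0.5247, -0.2796, 0.0331]
tool_rot: [0.552, 0.834, -0.0, -0.001]
force: [-6.5, -2.4, 2.0]
finger_gap: 0.0035
grip_force: 61.3
```

```bash
python3 f.py;  python3 look.py t12 top; python3 trav.py t12
```

```text
20.05 [ 0.5247 -0.2796  0.0331] force in tool axes [ 0.29 -6.89 -2.  ] moment [ 1.39  0.37 -0.29] 0.0035467118861255017
20.1 [ 0.5247 -0.2797  0.0331] [-7.16 -0.8   1.48] 0.0035789318742333403 61.24895825225394 [-0.489  0.514 -0.118  0.941 -0.     0.68 ]
baseline [0. 0.] [0. 0.]
shift px [-1.21375574 -2.9188284 ] mm [8.27 3.11] travel 8.835440000362178 dir 0.3596979451405828
```

>>> drive_tool(linear=[[-0.004,0,0],[-0.008,0,0],[-0.008,0,0],[-0.008,0,0]], turn=[0,0,0,0], jaw=[1,1,1,1])

```text
time: 20.5
eef_pos: [0.525, -0.2804, 0.0331]
tool_rot: [0.552, 0.834, 0.0, -0.001]
force: [-9.0, 4.8, 6.2]
finger_gap: 0.0032
grip_force: 62.8
```

```bash
python3 f.py;  python3 look.py t13 top; python3 trav.py t13
```

```text
20.5 [ 0.525  -0.2804  0.0331] force in tool axes [ 7.94 -6.39 -6.18] moment [ 1.46  1.47 -0.34] 0.003180037452254499
20.55 [ 0.525  -0.2804  0.0332] [-8.93  4.76  5.48] 0.003395631177692232 62.84077974152751 [-0.491  0.516 -0.114  0.944  0.001  0.679]
baseline [0. 0.] [0. 0.]
shift px [-1.21934276 -2.89611742] mm [8.21 3.13] travel 8.786409960842938 dir 0.3642321851697162
```

>>> drive_tool(linear=[[0.003,0,-0.001],[0.006,0.004,-0.0015],[0.006,0.01,-0.0015],[0.006,0.018,-0.0015],[0.006,0.018,-0.0015]], turn=[0,0,0,0,0], jaw=[1,1,1,1,1])

```text
time: 21.05
eef_pos: [0.5278, -0.2784, 0.0332]
tool_rot: [0.552, 0.834, -0.0, -0.001]
force: [-8.2, -1.1, 0.6]
finger_gap: 0.0033
grip_force: 61.0
```

```bash
python3 f.py;  python3 look.py t14 top; python3 trav.py t14; python3 f.py
```

```text
21.05 [ 0.5278 -0.2784  0.0332] force in tool axes [ 2.22 -7.94 -0.54] moment [ 1.6   0.55 -0.27] 0.003295338544544124
21.1 [ 0.5278 -0.2784  0.0332] [-9.45 -0.37  0.16] 0.0036280431918270313 61.01134952274151 [-0.485  0.518 -0.11   0.945 -0.     0.685]
baseline [0. 0.] [0. 0.]
shift px [-1.73493151 -3.94649523] mm [11.19  4.46] travel 12.046065747786702 dir 0.3792731420353879
21.1 [ 0.5278 -0.2784  0.0332] force in tool axes [ 3.35 -8.85 -0.14] moment [ 1.61  0.59 -0.25] 0.0036280431918270313
```

>>> drive_tool(linear=[[0.001,0.002,0],[0.002,0.004,0],[0.002,0.004,0],[0.002,0.004,0]], turn=[0,0,0,0], jaw=[1,1,1,1])

```text
time: 21.5
eef_pos: [0.5282, -0.278, 0.0332]
tool_rot: [0.552, 0.834, -0.001, -0.001]
force: [-10.3, -3.2, 0.6]
finger_gap: 0.0032
grip_force: 60.7
```

```bash
python3 f.py;  python3 look.py t15 top; python3 trav.py t15; python3 f.py
```

```text
21.5 [ 0.5282 -0.278   0.0332] force in tool axes [  1.09 -10.72  -0.6 ] moment [ 1.82  0.27 -0.25] 0.0032024809749626485
21.55 [ 0.5282 -0.2779  0.0332] [-8.65 -1.93  0.5 ] 0.003281684135282529 60.73892506188713 [-0.484  0.519 -0.109  0.946 -0.001  0.686]
baseline [0. 0.] [0. 0.]
shift px [-1.8803106  -4.08317573] mm [11.58  4.85] travel 12.554636593705132 dir 0.3966292402936662
21.55 [ 0.5282 -0.2779  0.0332] force in tool axes [ 1.6  -8.71 -0.47] moment [ 1.9   0.24 -0.24] 0.003281684135282529
```

>>> drive_tool(linear=[[0,0,0],[0,0,0],[0,0,0],[0,0,0],[0,0,0]], turn=[0,0,0,0,0], jaw=[1,1,1,1,1])

```text
time: 22.05
eef_pos: [0.5282, -0.278, 0.0332]
tool_rot: [0.552, 0.834, -0.001, -0.001]
force: [-8.6, -3.2, -0.0]
finger_gap: 0.0035
grip_force: 60.7
```

```bash
python3 f.py; python3 -c "
from cell import env
print(env.job_done())"
```

```text
22.05 [ 0.5282 -0.278   0.0332] force in tool axes [ 0.39 -9.19  0.05] moment [ 1.86  0.23 -0.25] 0.003452273192983595
the job is handed in; nothing more can be done
None
```

I stood the stamp upright clear of the stop, seated the giraffe tin in the V, and handed in at about 22 s with the arm still pressing at about 9–10 N (V-block travel about 12.5 mm, measured from the camera images); the verdict wasn't shown.

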